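Sort out the swapped parts on the counter desk

ROBOT

A 6-joint arm with a two-finger parallel gripper is mounted at the origin on the work surface. World frame = base frame: x ahead of the robot, y to its left, z up, the work surface at z = 0. Lengths are in m, angles in rad, forces in N, time in s.
With the tool pointing down it reaches from about 0.375 to 0.9 m from the base axis. Payload 3.1 kg.
Tool frame: the origin (TCP) lies midway between the tips of the shut fingers; the grasp point (between the pads) lies robot.grip_depth behind it (robot.grip_depth is the distance from the TCP to the grasp point, in m); z points along the fingers, y is the line along which they close (so a half turn about z gives the same grasp; the last joint's range is limited). The gripper opens to 87 mm and grips with 3 to 60 N. Pads are 19 mm wide; open, the fingers measure 117 mm over their backs; the gripper's body (75 mm by 190 mm) begins 51 mm behind the grasp point.
Start: joints at [0.934, 0.527, 1.433, -0, 1.181, -0.178], TCP at [0.276, 0.561, 0.202] pointing down, gripper open.
Joint ranges: [-3.08, 3.08], [-0.75, 2.2], [0.22, 2.44], [-1.43, 4.57], [0, 2.65], [-2.85, 2.85]. Speed limits (rad/s): [2.79, 2.79, 3.14, 3.14, 3.14, 3.14].

INTERFACE

Orientations are given as a unit quaternion [x, y, z, w].
In Python, from rig import robot gives the robot as it stands.
- The arm moves only by the tool run_rows, called after "Call:" as name(argument=value, ...) on one line, values as JSON. Schema: {"type":"object","properties":{"plan":{"type":"array","items":{"type":"array","prefixItems":[{"type":"array","items":{"type":"number"},"minItems":3,"maxItems":3},{"type":"number"}],"minItems":2,"maxItems":2},"minItems":1,"maxItems":20},"finger_gap":{"type":"number"},"squeeze":{"type":"number"},"only":{"type":"string"},"quiet":{"type":"boolean"},"lines":{"type":"string"}},"required":["plan"],"additionalProperties":false}. plan is a list of rows, 1 to 20 of them, each written [[dx, dy, dz], turn]: dx, dy, dz in m, then a turn about the tool's z in rad; each row shifts and turns the commanded pose from where the row before left it, along the tool's axes as they then stand; what a row does not reach is not made up. A row lasts 1/12 s, in which the tool goes at most 0.0417 m and 0.125 rad, less where a joint would pass 70% of its speed; a pose out of reach is approached as far as the arm can. finger_gap is the finger opening in m, set as the call begins (left out keeps the last). The fingers move at their own pace and stop on an object; squeeze is the grip in N (left out, the last holds). Time passes only in rows, so rows that do not move let the fingers close. The tool returns the time, the measured TCP pose, the force, the opening and the grip force at its end. only (a regular expression) keeps the lines of the reply that match it, lines (a string "A,B") keeps lines A to B, and quiet returns only ok. Input that does not fit is refused with a message, and nothing moves.
- robot.get_obs(): the state, without advancing time (a new reading comes with each control period).
- robot.camera(name): name is "side" or "top"; returns a dict with "img" (400x640x3 uint8, red, green, blue), "fx", "fy", "cx", "cy" (pixels), "xyz" and "attitude" of the camera in the world. Camera axes: x right, y down, z forward; pixel columns grow to the right and rows downward; lengths in m; the calibration is good to about 2 mm. A picture is of the moment at which its call begins. There is no depth.
- robot.hand_in(): hands the job in; it is judged then, once.
The state is a dict: "time": time; "q": joint angles; "joint_velocities": joint speeds; "joint_torque": joint torques, N m; "position": TCP position; "tool_rot": TCP orientation; "ft_force": force on the tool from outside, world axes, zero at the start; "moment": the same for the moment, N m; "grip_width": finger opening in m; "grip_force": force on a finger pad.
Only numpy, scipy, OpenCV 4.12 (cv2) and the standard library are available. Lean on these libraries where they do the work, as an engineer would, in place of code of your own. Each camera call takes 0.05 s, during which the arm holds its last target. There are 200 camera calls.

TASK

The four spare parts on the desk were put back in each other's trays. Put every part into the middle of the tray that has its own outline - oil filter in the round tray, square filter in the square one, hub nut in the hexagonal one, long filter lengthwise in the oblong one - each sitting flat on the tray's floor, the same way up as now; the cork mat is free for setting a part down on the way. Leave the mug standing where it is.

Things in the scene. Friction and masses are not known exactly. Their poses are not given: they have to be found in the camera images.
- oil_filter: Spin-on oil filter: white upright can, 60 mm diameter, 75 mm tall, its steel end with dark seal ring and hole up. About 0.3 kg. Origin at the centre of its underside, z up.
- square_filter: Square pleated air filter, black frame with pale pleats, 50 x 50 mm and 40 mm tall, rigid, about 0.12 kg. Origin at the centre of its underside, x and y along its sides, z up.
- hub_nut: Big steel hexagonal hub nut lying flat, 50 mm across flats (58 mm across corners), 32 mm tall, dark bore in the middle of its top (do not reach into it), about 0.3 kg. Origin at the centre of its underside, z up; x is square to one pair of flats (the other flats every 60 degrees).
- long_filter: Long pleated cabin filter, black frame with pale pleats, 36 mm (x) by 92 mm (y), 34 mm tall, rigid, about 0.14 kg. Origin at the centre of its underside, z up.
- round_tray: Aluminium tray of round outline, 116 mm outside diameter; low and open: floor 3 mm thick, rim 8 mm high and 3 mm thick. Does not move when touched. Origin at the centre of its underside, z up. At the start it holds one of the four parts, always a wrong one. Home of the oil filter.
- square_tray: Aluminium tray of square outline, 114 x 114 mm outside; low and open: floor 3 mm thick, rim 8 mm high and 3 mm thick. Does not move when touched. Origin at the centre of its underside, z up, x and y along its sides. At the start it holds one of the four parts, always a wrong one. Home of the square filter.
- hex_tray: Aluminium tray of hexagonal outline, 116 mm across flats outside; low and open: floor 3 mm thick, rim 8 mm high and 3 mm thick. Does not move when touched. Origin at the centre of its underside, z up; x is square to one pair of its sides. At the start it holds one of the four parts, always a wrong one. Home of the hub nut.
- long_tray: Aluminium tray of oblong outline, 90 mm (x) by 136 mm (y) outside, 84 x 130 mm inside; low and open: floor 3 mm thick, rim 8 mm high and 3 mm thick. Does not move when touched. Origin at the centre of its underside, z up, x and y along its sides. At the start it holds one of the four parts, always a wrong one. Home of the long filter, which lies flat in it only along its length (y with y).
- mat: Square cork mat, 100 x 100 mm, 3 mm thick, flat on the desk and always empty at the start: the spare place. Does not move. Origin at the centre of its underside, z up. Around the group of trays stands taller desk equipment: to 260 mm at y below -0.49, to 150 mm beyond x = 0.75 or y = 0.48.
- mug: White mug, 76 mm diameter, 90 mm tall, standing somewhere among the trays, loose; handle at its +y side. Not to be disturbed. Origin at the centre of its underside, z up. Unlisted, also loose among the trays: a stapler (130 x 36 mm, 47 tall) and a tape dispenser (130 x 55 mm, 74 tall).
Not all that is in view belongs to the job. Leave any green, orange or pink look-alike of the square_tray alone.

How it is judged:
By the outcome, as a careful person would: the job done as asked, in the order asked, and still so for the second after the job is handed in, with the robot touching nothing.
It also fails if it takes over 144 s, if anything falls off the work surface, if the arm or the gripper's body presses on something with over 40 N, if the wrist force passes 120 N, or if a joint passes its speed limit or range.

## Working session

There is one attempt and no reset: what is moved stays moved. The work goes in short steps, Python scripts to look and compute and a tool call to move; the robot and the scene stay as the last step left them, time stands still between calls to the robot, and variables do not carry over. Pictures are saved under pics/ and viewed, at most 14 in all, crops included, and the job is handed in when it is done.

```bash
ls; mkdir -p pics
```

Run:
```python
from rig import robot
import cv2,json
print(robot.grip_depth, robot.get_obs())
for n in("top","side"):
    c=robot.camera(n); cv2.imwrite(f"pics/{n}0.png",c["img"][:,:,::-1]); c.pop("img"); print(n,c)
```

```text
pics
0.0187 {'time': 0.0, 'q': array([ 9.34489091e-01,  5.28490372e-01,  1.43389101e+00, -1.44044452e-05,
        1.18138403e+00, -1.78500658e-01]), 'joint_velocities': array([-4.27103221e-05, -3.85610769e-04, -4.67021041e-04,  4.72287408e-04,
       -1.01923696e-03, -4.92390288e-04]), 'joint_torque': array([ 1.13240232e-03, -4.40042388e+01, -1.76593745e+01,  6.33267383e-02,
        5.83575584e-02, -1.74207762e-04]), 'position': array([0.27575109, 0.56002113, 0.2006604 ]), 'tool_rot': array([ 2.26906752e-01,  9.73915882e-01, -1.00010020e-03, -4.24337724e-04]), 'ft_force': array([-0.44481416, -0.4405041 , -0.29698843]), 'moment': array([-0.04346684, -0.01461758, -0.05588918]), 'grip_force': 0.0, 'grip_width': 0.0870739371800157}
top {'fx': 361.71397294059597, 'fy': 361.71397294059597, 'cx': 316.47964252420184, 'cy': 196.77525422425458, 'xyz': array([ 0.22427099, -0.02977999,  1.1213386 ]), 'attitude': array([ 0.72398312, -0.68027776,  0.07779756, -0.08377437])}
side {'fx': 377.9992311090896, 'fy': 377.9992311090896, 'cx': 316.05733548802124, 'cy': 202.54825090376053, 'xyz': array([-0.08627901, -0.59412847,  0.8011123 ]), 'attitude': array([ 0.86211432, -0.32662718,  0.14626092, -0.3587218 ])}
```

View pics/top0.png

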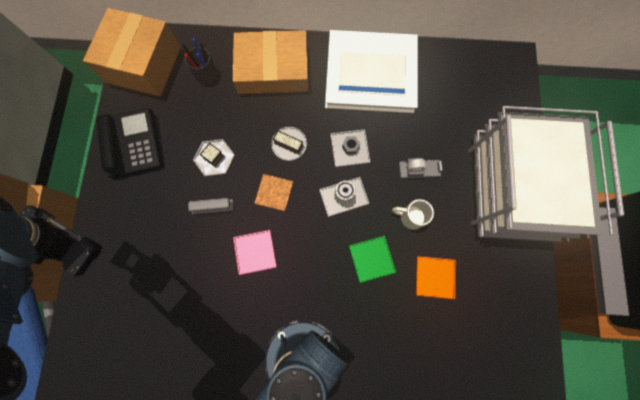

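View pics/side0.png

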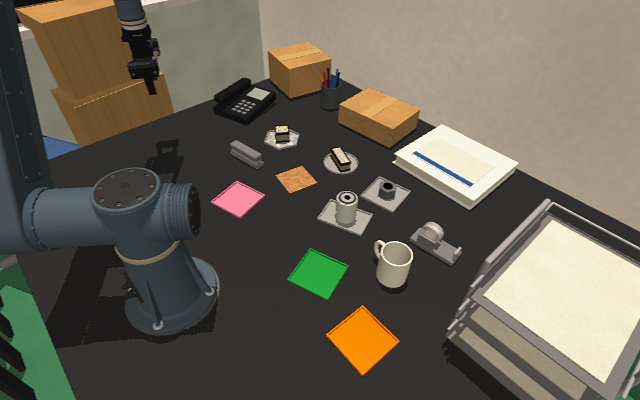

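The picks, with top-view pixels: 
- hex tray (213,157), holding the square filter
- round tray (289,144), holding the long filter
- square tray (350,147), grey, holding the hub nut
- long tray (344,197), holding the oil filter
- mat (274,192)
- mug (415,213)

The pink (254,252), green (372,258) and orange (436,277) squares are look-alikes to leave alone. The stapler is at (210,206) and the tape dispenser at (420,167). I'll take one close crop to check these.

Create h.py:
```python
import numpy as np, cv2
from scipy.spatial.transform import Rotation as R
def ray(c,uv,z):
    uv=np.atleast_2d(uv).astype(float)
    d=np.c_[(uv[:,0]-c["cx"])/c["fx"],(uv[:,1]-c["cy"])/c["fy"],np.ones(len(uv))]@R.from_quat(c["attitude"]).as_matrix().T
    return (c["xyz"]+d*((z-c["xyz"][2])/d[:,2])[:,None])[:,:2]
def crop(c,x0,y0,x1,y1,s):
    return cv2.resize(c["img"][y0:y1,x0:x1],None,fx=s,fy=s,interpolation=cv2.INTER_CUBIC)
def px(cnt,x0,y0,s): return (cnt.reshape(-1,2)+.5)/s-.5+[x0,y0]
```

Run:
```python
from h import *; from rig import robot
c=robot.camera("top"); X0,Y0,X1,Y1,S=180,115,445,235,3
im=crop(c,X0,Y0,X1,Y1,S); g=im.max(2)
m=(g>85).astype(np.uint8)
for k in cv2.findContours(m,cv2.RETR_EXTERNAL,cv2.CHAIN_APPROX_NONE)[0]:
    if cv2.contourArea(k)<2500: continue
    P=ray(c,px(k,X0,Y0,S),.008).astype(np.float32)
    (a,b,t)=cv2.minAreaRect(P*1000); e=cv2.minEnclosingCircle(P*1000)
    print(px(k,X0,Y0,S).mean(0).round(),"rect",np.round(a,1),np.round(b,1),round(t,1),"circ",np.round(e[0],1),round(e[1],1))
s=robot.camera("side"); im2=crop(s,215,115,475,245,3)
o=np.zeros((600,800,3),np.uint8)
a=cv2.resize(im,(660,299)); b=cv2.resize(im2,(600,300),interpolation=3); o[:299,:660]=a; o[300:,:600]=b
cv2.imwrite("pics/crop1.png",cv2.resize(im,(795,360))[:,:,::-1]); cv2.imwrite("pics/crop2.png",im2[:,:,::-1])
```

```text
[414. 213.] rect [ 447.9 -321.7] [ 88.2 125.5] 24.1 circ [ 456.5 -316.1] 66.3
[210. 204.] rect [439.8 320.8] [ 35.1 140.6] 8.8 circ [441.9 321.1] 70.4
[344. 196.] rect [493.  -97.5] [100.3 141.7] 21.2 circ [491.  -98.4] 83.0
[274. 192.] rect [491.1 125. ] [105.1 106.7] 79.5 circ [491.4 124.9] 70.8
[420. 168.] rect [ 603.1 -340.6] [ 65.4 139. ] 6.1 circ [ 598.6 -340.7] 72.2
[213. 157.] rect [595.1 330.2] [121.7 137.5] 71.0 circ [595.3 330.3] 69.0
[350. 148.] rect [ 655.8 -110.4] [121.5 120.5] 11.1 circ [ 656.3 -109.9] 81.8
[289. 143.] rect [657.8  89.3] [118.2 120.8] 54.3 circ [658.3  90.9] 61.2
```

View pics/crop1.png

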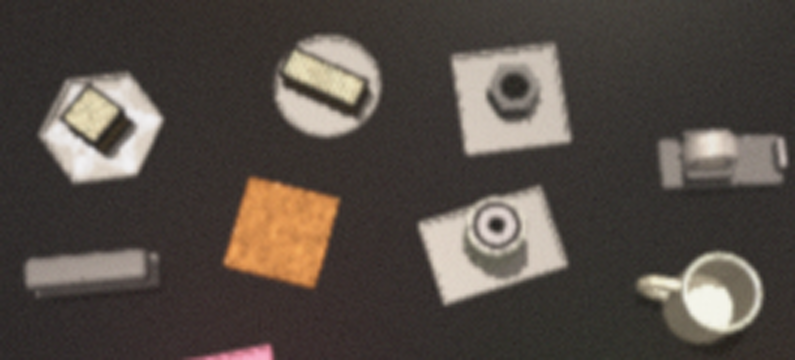

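View pics/crop2.png

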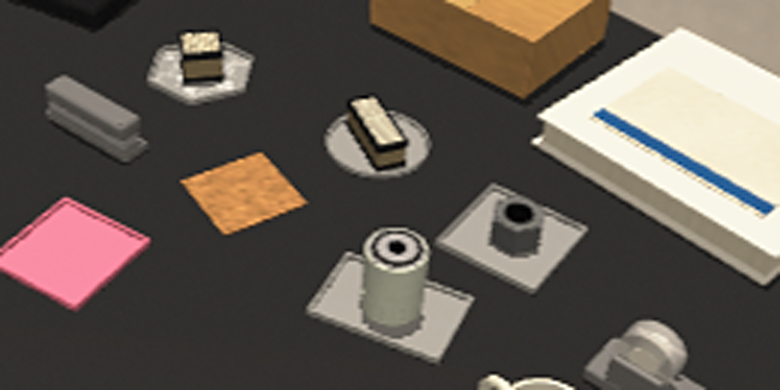

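The crops confirm the choice. Crop 1 (3x) shows the hex tray at (100,127) with the square filter, the round tray at (328,85) with the long filter, the square tray at (511,98) with the nut, and the oblong tray at (493,245) with the oil filter. Crop 2 shows the same four pairs. Next I'll measure the part poses.

Run:
```python
from h import *; from rig import robot
S=8
T=[]
for cam,boxes in (("top",dict(sq=(195,140,232,176),lo=(268,126,310,162),nu=(336,132,366,162),oi=(328,178,362,212))),
                  ("side",dict(sq=(268,120,295,145),lo=(325,142,356,175),nu=(370,175,405,205),oi=(330,185,365,232)))):
    c=robot.camera(cam)
    for n,(a,b,d,e) in boxes.items():
        im=crop(c,a,b,d,e,S); f=im.astype(int)
        z=dict(sq=.043,lo=.037,nu=.035,oi=.078)[n]
        if n in("sq","lo"): m=((f[...,0]-f[...,2]>25)&(f.max(2)>150))
        else: m=f.max(2)<(75 if n=="nu" else 100)
        m=cv2.morphologyEx(m.astype(np.uint8),cv2.MORPH_OPEN,np.ones((5,5)))
        ks=sorted(cv2.findContours(m,cv2.RETR_CCOMP,cv2.CHAIN_APPROX_NONE)[0],key=cv2.contourArea)[-4:]
        for k in ks:
            if cv2.contourArea(k)<500: continue
            P=(ray(c,px(k,a,b,S),z)*1000).astype(np.float32)
            M=cv2.moments(P); cc=[M["m10"]/M["m00"],M["m01"]/M["m00"]]
            q,w,t=cv2.minAreaRect(P)
            print(cam,n,"cen",np.round(cc,1),"rect",np.round(q,1),np.round(w,1),round(t,1))
            cv2.drawContours(im,[k],-1,(255,0,0),1)
        T.append(cv2.resize(im,(195,280),interpolation=3))
cv2.imwrite("pics/parts.png",np.vstack([np.hstack(T[:4]),np.hstack(T[4:])])[:,:,::-1])
```

```text
top sq cen [597.5 331.2] rect [597.8 331.5] [43.1 43.2] 58.4
top lo cen [656.4  91.7] rect [657.   91.5] [83.9 30.5] 68.4
top nu cen [ 629.8 -107.8] rect [ 631.5 -104.4] [43. 16.] 71.1
top nu cen [ 658.9 -111.7] rect [ 658.9 -111.8] [26.8 26.2] 54.6
top oi cen [460.1 -81.7] rect [459.  -81.6] [19.7  7.8] 59.9
top oi cen [494.4 -96.7] rect [494.6 -96.7] [13.2 12.5] 74.5
top oi cen [ 435.6 -130.7] rect [ 437.7 -123.7] [16.1 47.7] 3.6
top oi cen [521.5 -68. ] rect [517.8 -81.9] [25.6 77.4] 3.6
side sq cen [598.8 333.7] rect [599.5 334.2] [40.8 42.7] 57.2
side lo cen [657.2  93.2] rect [657.1  93.5] [83.1 28.9] 68.1
side nu cen [ 637.4 -186.9] rect [ 639.6 -187.9] [28.8 11.8] 13.8
side nu cen [ 660.5 -109.4] rect [ 660.4 -109.6] [30.8 29.8] 49.2
side nu cen [ 626.9 -131.9] rect [ 626.8 -132.8] [45.  46.5] 35.9
side nu cen [693.4 -93.7] rect [682.8 -88.8] [ 59.9 109.3] 41.0
side oi cen [496.  -93.5] rect [496.1 -93.3] [16.1 16.9] 11.5
side oi cen [491.1 -97.2] rect [494.8 -94.7] [47.7 46.4] 25.4
side oi cen [ 391.5 -158.9] rect [ 399.4 -160.4] [26.1 49. ] 49.0
side oi cen [514.  -82.9] rect [499.1 -88.8] [104.4 100. ] 42.8
```

View pics/parts.png

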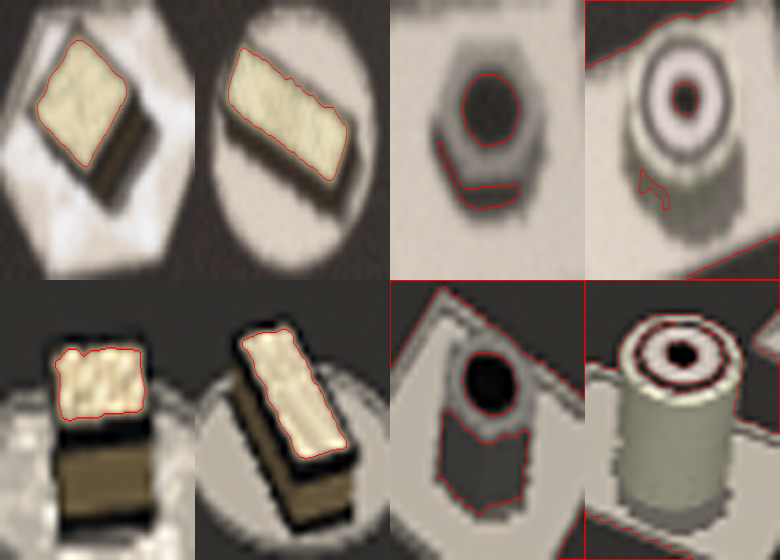

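The parts sheet shows clean pale tops for both filters, the nut bore near (490,108), and the oil filter's hole near (685,98). Averaging the two views (x, y in mm):

| Part | Position | Angle |
|---|---|---|
| Square filter | (598,332) | yaw 58° |
| Long filter | (657,92) | long axis at 68° |
| Nut | (659,-111) | flats about 5° |
| Oil filter | (495,-95) | – |

Plan: move the square filter to the mat, the nut to the hex tray, and the square filter to its own tray. Then repeat the same swap for the long and oil filters.

Create go.py:
```python
# usage: go.py x y z ydir_deg (mm) -> turn first, then shift in the turned tool axes
import sys, numpy as np; from rig import robot
from scipy.spatial.transform import Rotation as R
x,y,z,a=map(float,sys.argv[1:]); o=robot.get_obs(); M=R.from_quat(o["tool_rot"])
Y=M.as_matrix()[:,1]; cur=np.degrees(np.arctan2(Y[1],Y[0]))
for k in (0,180,-180):
    t=cur-a+k; t=(t+360)%720-360
    q6=o["q"][5]+np.radians(t)-(o["q"][0]-np.arctan2(y,x))
    if abs(t)<=182:
        d=(M*R.from_rotvec([0,0,np.radians(t)])).inv().apply(np.array([x,y,z])/1000-o["position"])
        print("turn %.3f rad  shift"%np.radians(t),d.round(4),"q6 end %.2f"%q6)
print("t %.1f pos"%o["time"],(o["position"]*1000).round(1),"ydir %.1f"%cur,"width %.1f"%(o["grip_width"]*1000),"F",o["ft_force"].round(1))
```

```bash
python3 go.py 598 332 150 58
```

```text
turn 0.101 rad  shift [-0.3941 -0.0231  0.0513] q6 end -0.51
turn -3.041 rad  shift [0.3941 0.0231 0.0513] q6 end -3.65
t 0.3 pos [276.1 560.4 201.3] ydir 63.8 width 87.2 F [-0.6 -0.5 -0.1]
```

Call:
run_rows(plan=[[[0,0,0],0.101],[[-0.0394,-0.0023,0.005],0],[[-0.0394,-0.0023,0.005],0],[[-0.0394,-0.0023,0.005],0],[[-0.0394,-0.0023,0.005],0],[[-0.0394,-0.0023,0.005],0],[[-0.0394,-0.0023,0.005],0],[[-0.0394,-0.0023,0.005],0],[[-0.0394,-0.0023,0.005],0],[[-0.0394,-0.0023,0.005],0],[[-0.0394,-0.0023,0.005],0],[[0,0,0],0],[[0,0,0],0]], finger_gap=0.074)

```text
time: 1.38
position: [0.5999, 0.3301, 0.1508]
tool_rot: [0.278, 0.961, -0.0, -0.0]
ft_force: [-0.8, -0.2, -0.2]
grip_width: 0.0741
grip_force: 0.0
```

```bash
python3 go.py 598 332 13 58
```

```text
turn -0.005 rad  shift [0.0025 0.0007 0.1378] q6 end -0.51
turn 3.137 rad  shift [-0.0025 -0.0007  0.1378] q6 end 2.64
turn -3.146 rad  shift [-0.0025 -0.0007  0.1378] q6 end -3.65
t 1.4 pos [599.9 330.1 150.8] ydir 57.7 width 74.1 F [-0.8 -0.2 -0.2]
```

Call:
run_rows(plan=[[[0.0025,0.0007,0.035],0],[[0,0,0.035],0],[[0,0,0.03],0],[[0,0,0.02],0],[[0,0,0.012],0],[[0,0,0.006],0],[[0,0,0],0],[[0,0,0],0]])

```text
time: 2.05
position: [0.5968, 0.335, 0.0148]
tool_rot: [0.275, 0.961, 0.001, 0.001]
ft_force: [0.2, 0.1, -0.6]
grip_width: 0.0744
grip_force: 0.0
```

Call:
run_rows(plan=[[[0,0,0],0],[[0,0,0],0],[[0,0,0],0],[[0,0,0],0],[[0,0,0],0],[[0,0,0],0],[[0,0,0],0],[[0,0,0],0]], finger_gap=0.03, squeeze=25)

```text
time: 2.72
position: [0.5966, 0.3341, 0.0144]
tool_rot: [0.276, 0.961, 0.0, 0.0]
ft_force: [0.2, -0.7, 6.2]
grip_width: 0.0494
grip_force: 25.0
```

```bash
python3 go.py 491 125 120 11
```

```text
turn 0.820 rad  shift [-0.1851 -0.1435 -0.1057] q6 end 0.06
turn -2.322 rad  shift [ 0.1851  0.1435 -0.1057] q6 end -3.08
t 2.7 pos [596.6 334.1  14.4] ydir 58.0 width 49.4 F [ 0.2 -0.7  6.2]
```

Call:
run_rows(plan=[[[0,0,-0.015],0],[[0,0,-0.03],0],[[0,0,-0.03],0],[[0,0,-0.03],0]])

```text
time: 3.05
position: [0.5954, 0.3339, 0.1182]
tool_rot: [0.276, 0.961, -0.001, -0.001]
ft_force: [1.1, -0.2, -1.2]
grip_width: 0.0494
grip_force: 25.0
```

```bash
python3 go.py 491 125 100 58
```

```text
turn -0.000 rad  shift [-0.0222 -0.2324  0.0187] q6 end -0.76
turn 3.141 rad  shift [0.0222 0.2324 0.0187] q6 end 2.38
turn -3.142 rad  shift [0.0222 0.2324 0.0187] q6 end -3.90
t 3.0 pos [595.4 333.9 118.2] ydir 58.0 width 49.4 F [ 1.1 -0.2 -1.2]
```

Call:
run_rows(plan=[[[-0.0037,-0.0387,0],0],[[-0.0037,-0.0387,0.003],0],[[-0.0037,-0.0387,0.004],0],[[-0.0037,-0.0387,0.004],0],[[-0.0037,-0.0387,0.004],0],[[-0.0037,-0.0387,0.004],0],[[0,0,0.03],0],[[0,0,0.028],0],[[0,0,0.018],0],[[0,0,0.007],0],[[0,0,0],0],[[0,0,0],0]])

```text
time: 4.05
position: [0.4922, 0.1257, 0.0164]
tool_rot: [0.276, 0.961, 0.0, -0.0]
ft_force: [0.4, 0.0, -0.5]
grip_width: 0.0493
grip_force: 25.0
```

```bash
python3 go.py 491 125 15 58
```

```text
turn -0.000 rad  shift [ 0.0007 -0.0012  0.0014] q6 end -0.76
turn 3.141 rad  shift [-0.0007  0.0012  0.0014] q6 end 2.38
turn -3.142 rad  shift [-0.0007  0.0012  0.0014] q6 end -3.90
t 4.0 pos [492.2 125.7  16.4] ydir 58.0 width 49.3 F [ 0.4  0.  -0.5]
```

Call:
run_rows(plan=[[[0,0,0.0015],0],[[0,0,0],0]])

```text
time: 4.22
position: [0.4927, 0.1258, 0.0156]
tool_rot: [0.276, 0.961, 0.0, 0.001]
ft_force: [-0.7, 0.6, -1.7]
grip_width: 0.0499
grip_force: 25.0
```

Call:
run_rows(plan=[[[0,0,0],0],[[0,0,0],0],[[0,0,0],0]], finger_gap=0.072)

```text
time: 4.47
position: [0.4925, 0.1256, 0.0157]
tool_rot: [0.276, 0.961, 0.0, 0.001]
ft_force: [0.7, -0.2, 0.0]
grip_width: 0.0625
grip_force: 0.0
```

Call:
run_rows(plan=[[[0,0,-0.02],0],[[0,0,-0.04],0],[[0,0,-0.04],0],[[0,0,-0.02],0],[[0,0,0],0]])

```text
time: 4.88
position: [0.4957, 0.1258, 0.1401]
tool_rot: [0.276, 0.961, 0.002, 0.005]
ft_force: [0.6, 0.2, -0.3]
grip_width: 0.0721
grip_force: 0.0
```

```bash
python3 go.py 659.5 -111 100 65
```

```text
turn -0.122 rad  shift [-0.2481 -0.1456  0.0419] q6 end -1.30
turn 3.019 rad  shift [0.2481 0.1456 0.0419] q6 end 1.84
t 4.9 pos [495.7 125.8 140.1] ydir 58.0 width 72.1 F [ 0.6  0.2 -0.3]
```

Call:
run_rows(plan=[[[0,0,0],-0.122],[[-0.0354,-0.0208,0],0],[[-0.0354,-0.0208,0],0],[[-0.0354,-0.0208,0],0],[[-0.0354,-0.0208,0],0],[[-0.0354,-0.0208,0],0],[[-0.0354,-0.0208,0.02],0],[[-0.0354,-0.0208,0.02],0],[[0,0,0],0],[[0,0,0],0]])

```text
time: 5.72
position: [0.6499, -0.1069, 0.0956]
tool_rot: [0.218, 0.976, 0.0, -0.002]
ft_force: [-0.3, -0.2, -0.3]
grip_width: 0.0721
grip_force: 0.0
```

```bash
python3 go.py 659.5 -111 9 65;  python3 - <<'E'
from h import *; from rig import robot
a=robot.camera("side"); cv2.imwrite("pics/s1.png",crop(a,200,90,460,260,3)[:,:,::-1])
E
```

```text
turn -0.004 rad  shift [-0.0108  0.0004  0.0866] q6 end -1.30
turn 3.138 rad  shift [ 0.0108 -0.0004  0.0866] q6 end 1.84
turn -3.145 rad  shift [ 0.0108 -0.0004  0.0866] q6 end -4.44
t 5.7 pos [ 649.9 -106.9   95.6] ydir 64.8 width 72.1 F [-0.3 -0.2 -0.3]
```

View pics/s1.png

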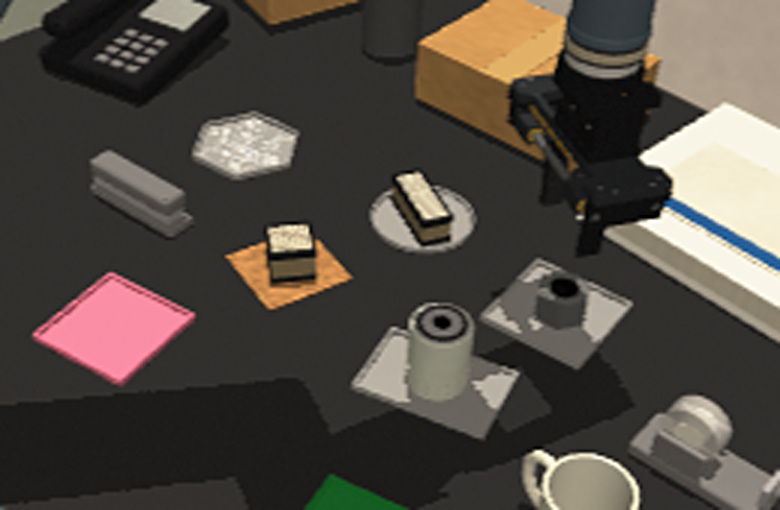

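The square filter sits on the mat (crop 290,250), the hex tray (245,145) is empty, and the gripper is over the nut (563,300).

Call:
run_rows(plan=[[[-0.0108,0.0004,0],0],[[0,0,0.03],0],[[0,0,0.028],0],[[0,0,0.018],0],[[0,0,0.007],0],[[0,0,0],0],[[0,0,0],0]])

```text
time: 6.35
position: [0.661, -0.1085, 0.0165]
tool_rot: [0.216, 0.976, 0.0, 0.0]
ft_force: [0.4, -0.2, 0.0]
grip_width: 0.072
grip_force: 0.0
```

```bash
python3 go.py 659.5 -111 9 65
```

```text
turn 0.001 rad  shift [ 0.0003 -0.0029  0.0075] q6 end -1.30
turn 3.142 rad  shift [-0.0003  0.0029  0.0075] q6 end 1.84
turn -3.141 rad  shift [-0.0003  0.0029  0.0075] q6 end -4.44
t 6.3 pos [ 661.  -108.5   16.5] ydir 65.0 width 72.0 F [ 0.4 -0.2  0. ]
```

Call:
run_rows(plan=[[[0,0,0],0],[[0,0,0],0],[[0,0,0],0],[[0,0,0],0],[[0,0,0],0],[[0,0,0],0],[[0,0,0],0],[[0,0,0],0]], finger_gap=0.03, squeeze=40)

```text
time: 7.02
position: [0.6608, -0.1096, 0.0156]
tool_rot: [0.217, 0.976, 0.0, -0.0]
ft_force: [0.8, -0.1, 0.2]
grip_width: 0.0324
grip_force: 0.0
```

```bash
python3 go.py 595.2 330.2 120 65;python3 go.py 595.2 330.2 120 71
```

```text
turn -0.001 rad  shift [ 0.2453  0.3708 -0.1044] q6 end -0.63
turn 3.141 rad  shift [-0.2453 -0.3708 -0.1044] q6 end 2.51
turn -3.142 rad  shift [-0.2453 -0.3708 -0.1044] q6 end -3.77
t 7.0 pos [ 660.8 -109.6   15.6] ydir 65.0 width 32.4 F [ 0.8 -0.1  0.2]
turn -0.105 rad  shift [ 0.2052  0.3944 -0.1044] q6 end -0.73
turn 3.036 rad  shift [-0.2052 -0.3944 -0.1044] q6 end 2.41
t 7.0 pos [ 660.8 -109.6   15.6] ydir 65.0 width 32.4 F [ 0.8 -0.1  0.2]
```

Run:
```python
from h import *; from rig import robot
a=robot.camera("side"); b=robot.camera("top")
A=crop(a,340,140,460,240,4); B=crop(b,310,110,400,210,4)
cv2.imwrite("pics/s2.png",np.hstack([A,B])[:,:780,::-1])
o=robot.get_obs(); print(o["grip_width"],o["grip_force"],o["time"])
```

```text
0.030642414184116312 0.0 7.1167
```

View pics/s2.png

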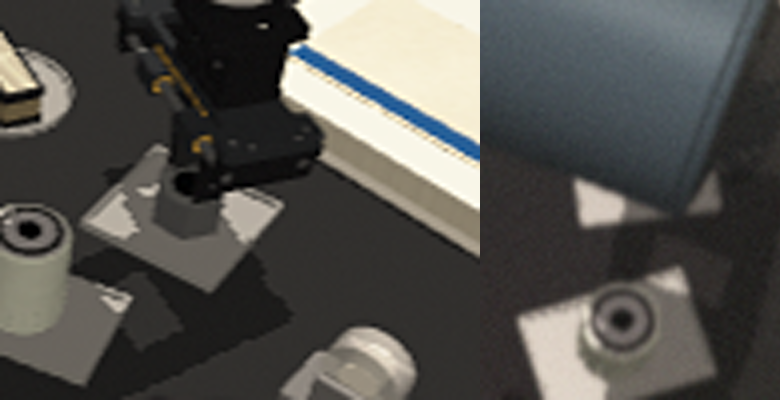

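Run:
```python
from h import *; from rig import robot
o=robot.get_obs(); M=R.from_quat(o["tool_rot"]).as_matrix(); p=o["position"]; print(p,o["q"].round(3))
for n in("side","top"):
    c=robot.camera(n)
    A=crop(c,350,150,420,220,8) if n=="side" else None
    for off in ((0,0,0),(0,.02,0),(0,-.02,0),(0,.02,-.07),(0,-.02,-.07)):
        v=R.from_quat(c["attitude"]).as_matrix().T@(p+M@np.array(off)-c["xyz"])
        u=v[:2]/v[2]*c["fx"]+[c["cx"],c["cy"]]; print(n,off,u.round(1))
        if A is not None: cv2.circle(A,tuple(int(t) for t in (u-[350,150])*8),4,(255,0,0),1)
    if A is not None: cv2.imwrite("pics/s3.png",np.clip(A*1.5,0,255).astype(np.uint8)[:,:,::-1])
```

```text
[ 0.66080827 -0.10953627  0.0155576 ] [-0.331  0.816  1.436 -0.     0.89  -1.465]
side (0, 0, 0) [386.7 190.3]
side (0, 0.02, 0) [384.  186.1]
side (0, -0.02, 0) [389.4 194.5]
side (0, 0.02, -0.07) [387.4 168.7]
side (0, -0.02, -0.07) [393.1 177.1]
top (0, 0, 0) [349.8 144.9]
top (0, 0.02, 0) [344.4 142.2]
top (0, -0.02, 0) [355.3 147.7]
top (0, 0.02, -0.07) [346.1 133.6]
top (0, -0.02, -0.07) [357.7 139.5]
```

View pics/s3.png

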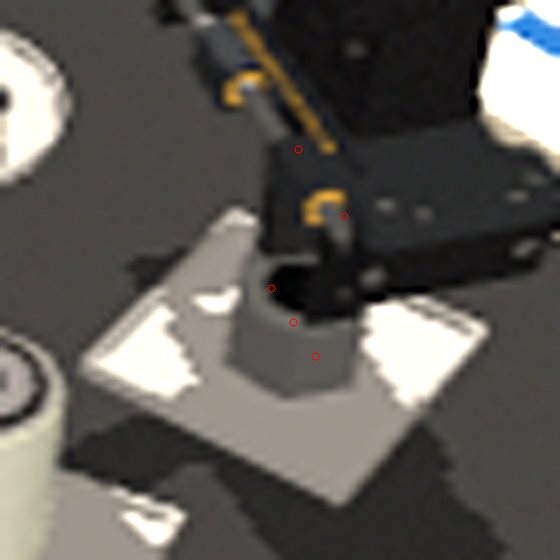

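The nut (crop 295,330) has not moved, and the fingertips sit at about its top face rather than beside it. The fingers closed just above it, so I'll open them, lift, and go lower while watching the force.

Call:
run_rows(plan=[[[0,0,-0.02],0],[[0,0,-0.01],0],[[0,0,0],0],[[0,0,0],0],[[0,0,0],0],[[0,0,0],0]], finger_gap=0.072)

```text
time: 7.72
position: [0.6603, -0.1093, 0.0449]
tool_rot: [0.217, 0.976, 0.0, -0.001]
ft_force: [-0.5, -0.2, 0.2]
grip_width: 0.0624
grip_force: 0.0
```

```bash
python3 go.py 659.5 -111 8 65
```

Run:
```python
from h import *; from rig import robot
a=robot.camera("side"); A=crop(a,350,140,420,220,7)
o=robot.get_obs(); M=R.from_quat(o["tool_rot"]).as_matrix(); p=o["position"]
for off in ((0,0,0),(0,.036,0),(0,-.036,0)):
    v=R.from_quat(a["attitude"]).as_matrix().T@(p+M@np.array(off)-a["xyz"])
    u=v[:2]/v[2]*a["fx"]+[a["cx"],a["cy"]]; cv2.circle(A,tuple(int(t) for t in (u-[350,140])*7),4,(255,0,0),2)
cv2.imwrite("pics/s4.png",np.clip(A*1.6,0,255).astype(np.uint8)[:,:,::-1])
```

```text
turn -0.000 rad  shift [-0.0001 -0.0019  0.0369] q6 end -1.30
turn 3.141 rad  shift [0.0001 0.0019 0.0369] q6 end 1.84
turn -3.142 rad  shift [0.0001 0.0019 0.0369] q6 end -4.44
t 7.7 pos [ 660.3 -109.3   44.9] ydir 65.0 width 62.4 F [-0.5 -0.2  0.2]
```

View pics/s4.png

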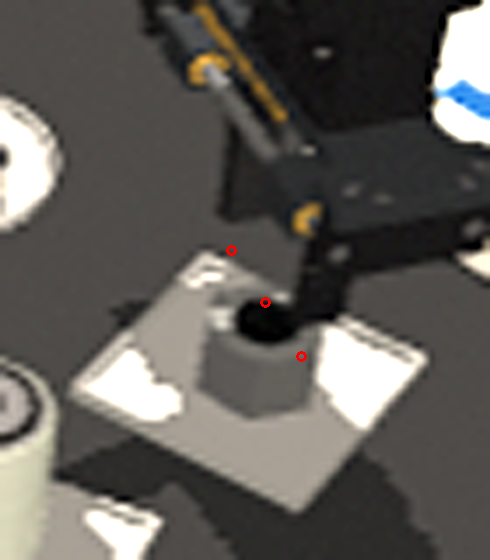

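In this crop the open fingertips are at (235,215) and (322,322), about 20 mm above the reported TCP (265,302). I'll allow for that offset by aiming for TCP z of about -5 mm, stepping down with the force in view.

Call:
run_rows(plan=[[[0,-0.0019,0.015],0],[[0,0,0.012],0],[[0,0,0.006],0],[[0,0,0.003],0],[[0,0,0],0]])

```text
time: 8.18
position: [0.6591, -0.1109, 0.0082]
tool_rot: [0.217, 0.976, 0.0, -0.001]
ft_force: [-0.2, 0.2, 0.1]
grip_width: 0.072
grip_force: 0.0
```

Call:
run_rows(plan=[[[0,0,0.004],0],[[0,0,0.004],0],[[0,0,0.002],0],[[0,0,0],0],[[0,0,0],0]])

```text
time: 8.6
position: [0.6601, -0.1112, -0.0003]
tool_rot: [0.217, 0.976, -0.0, 0.0]
ft_force: [-0.4, -0.5, 0.5]
grip_width: 0.072
grip_force: 0.0
```

```bash
python3 go.py 659.5 -111 -5 65
```

```text
turn -0.000 rad  shift [ 0.0006 -0.      0.0047] q6 end -1.30
turn 3.141 rad  shift [-0.0006  0.      0.0047] q6 end 1.84
turn -3.142 rad  shift [-0.0006  0.      0.0047] q6 end -4.44
t 8.6 pos [ 6.601e+02 -1.112e+02 -3.000e-01] ydir 65.0 width 72.0 F [-0.4 -0.5  0.5]
```

Call:
run_rows(plan=[[[0,0,0.003],0],[[0,0,0.002],0],[[0,0,0],0],[[0,0,0],0]])

```text
time: 8.93
position: [0.6599, -0.1112, -0.0055]
tool_rot: [0.217, 0.976, 0.0, -0.0]
ft_force: [0.4, 0.8, 0.7]
grip_width: 0.0723
grip_force: 0.0
```

Call:
run_rows(plan=[[[0,0,0],0],[[0,0,0],0],[[0,0,0],0],[[0,0,0],0],[[0,0,0],0],[[0,0,0],0],[[0,0,0],0],[[0,0,0],0]], finger_gap=0.03, squeeze=40)

```text
time: 9.6
position: [0.6601, -0.1113, -0.0052]
tool_rot: [0.217, 0.976, -0.0, 0.0]
ft_force: [0.1, -0.1, 1.3]
grip_width: 0.0498
grip_force: 40.0
```

```bash
python3 go.py 659.5 -111 -5 65
```

```text
turn -0.000 rad  shift [ 0.0007  0.     -0.0002] q6 end -1.30
turn 3.141 rad  shift [-0.0007 -0.     -0.0002] q6 end 1.84
turn -3.142 rad  shift [-0.0007 -0.     -0.0002] q6 end -4.44
t 9.6 pos [ 660.1 -111.3   -5.2] ydir 65.0 width 49.8 F [ 0.1 -0.1  1.3]
```

Call:
run_rows(plan=[[[0,0,-0.015],0],[[0,0,-0.03],0],[[0,0,-0.04],0],[[0,0,-0.04],0],[[0,0,0],0],[[0,0,0],0]])

```text
time: 10.1
position: [0.6623, -0.1119, 0.1238]
tool_rot: [0.217, 0.976, -0.0, 0.004]
ft_force: [-1.0, 0.6, -2.7]
grip_width: 0.0498
grip_force: 40.0
```

Create tray.py:
```python
import sys; from h import *; from rig import robot
# tray.py x y (mm) r : outline of the bright tray near x,y from both views, at rim height
x,y,r=map(float,sys.argv[1:4])
for n in("top","side"):
    c=robot.camera(n); v=R.from_quat(c["attitude"]).as_matrix().T@(np.array([x/1e3,y/1e3,.005])-c["xyz"])
    u=(v[:2]/v[2]*c["fx"]+[c["cx"],c["cy"]]).astype(int); S=6; h=int(r*c["fx"]/1e3/v[2])
    a,b=u-h; im=crop(c,a,b,u[0]+h,u[1]+h,S)
    m=(im.max(2)>90).astype(np.uint8)
    ks=cv2.findContours(m,cv2.RETR_EXTERNAL,cv2.CHAIN_APPROX_NONE)[0]; k=max(ks,key=cv2.contourArea)
    P=(ray(c,px(k,a,b,S),.008)*1e3).astype(np.float32); P=cv2.convexHull(P); q,w,t=cv2.minAreaRect(P); M=cv2.moments(P)
    print(n,"cen",np.round([M["m10"]/M["m00"],M["m01"]/M["m00"]],1),"rect",np.round(q,1),np.round(w,1),round(t,1),"area",M["m00"])
```

```bash
python3 tray.py 595 331 80;  python3 go.py 596 331.4 115 71
```

```text
top cen [658.3 388.7] rect [659.3 388.4] [28.1 16.7] 16.4 area 380.6973442817107
side cen [595.4 331.2] rect [596.2 330.5] [125.3 136.7] 10.7 area 13257.167808088474
turn -0.105 rad  shift [0.2033 0.3976 0.0047] q6 end -0.73
turn 3.036 rad  shift [-0.2033 -0.3976  0.0047] q6 end 2.41
t 10.2 pos [ 658.8 -110.7  119.2] ydir 65.0 width 49.9 F [ 0.2  0.4 -3.1]
```

Call:
run_rows(plan=[[[0,0,0],-0.105],[[0.017,0.033,0],0],[[0.017,0.033,0],0],[[0.017,0.033,0],0],[[0.017,0.033,0],0],[[0.017,0.033,0],0],[[0.017,0.033,0],0],[[0.017,0.033,0],0],[[0.017,0.033,0],0],[[0.017,0.033,0],0],[[0.017,0.033,0],0],[[0.017,0.033,0],0],[[0.016,0.034,0],0],[[0,0,0],0],[[0,0,0],0]])

```text
time: 11.45
position: [0.5947, 0.332, 0.1168]
tool_rot: [0.163, 0.987, -0.001, -0.002]
ft_force: [-0.3, -1.3, -2.6]
grip_width: 0.0497
grip_force: 40.0
```

```bash
python3 go.py 595.3 330.7 -4 71
```

```text
turn 0.004 rad  shift [-0.0015 -0.0006  0.1208] q6 end -0.73
turn 3.146 rad  shift [0.0015 0.0006 0.1208] q6 end 2.41
turn -3.137 rad  shift [0.0015 0.0006 0.1208] q6 end -3.87
t 11.4 pos [594.7 332.  116.8] ydir 71.2 width 49.7 F [-0.3 -1.3 -2.6]
```

Call:
run_rows(plan=[[[-0.0010,0,0.035],0],[[0,0,0.035],0],[[0,0,0.025],0],[[0,0,0.014],0],[[0,0,0.006],0],[[0,0,0.002],0],[[0,0,0],0],[[0,0,0],0],[[0,0,0],0]])

```text
time: 12.2
position: [0.5999, 0.3303, 0.0046]
tool_rot: [0.165, 0.986, 0.001, 0.002]
ft_force: [-0.1, -0.1, -3.2]
grip_width: 0.0498
grip_force: 40.0
```

```bash
python3 go.py 595.3 330.7 -5 71
```

```text
turn -0.000 rad  shift [ 0.0045 -0.0011  0.0096] q6 end -0.73
turn 3.141 rad  shift [-0.0045  0.0011  0.0096] q6 end 2.41
turn -3.142 rad  shift [-0.0045  0.0011  0.0096] q6 end -3.87
t 12.2 pos [599.9 330.3   4.6] ydir 71.0 width 49.8 F [-0.1 -0.1 -3.2]
```

Call:
run_rows(plan=[[[0.004,-0.001,0.003],0],[[0,0,0.003],0],[[0,0,0],0],[[0,0,0],0],[[0,0,0],0],[[0,0,0],0]])

```text
time: 12.7
position: [0.5944, 0.3303, -0.0032]
tool_rot: [0.165, 0.986, 0.0, 0.0]
ft_force: [0.9, 0.2, -2.2]
grip_width: 0.0497
grip_force: 40.0
```

```bash
python3 go.py 595.3 330.7 -5 71
```

```text
turn -0.000 rad  shift [-0.0007  0.0006  0.0018] q6 end -0.73
turn 3.141 rad  shift [ 0.0007 -0.0006  0.0018] q6 end 2.41
turn -3.142 rad  shift [ 0.0007 -0.0006  0.0018] q6 end -3.87
t 12.7 pos [594.4 330.3  -3.2] ydir 71.0 width 49.7 F [ 0.9  0.2 -2.2]
```

Now I'll set it down, release, lift, and measure the square tray from both views while the arm is away from it.

Call:
run_rows(plan=[[[-0.0007,0.0005,0.0012],0],[[0,0,0.0006],0],[[0,0,0],0]])

```text
time: 12.95
position: [0.5953, 0.3305, -0.0052]
tool_rot: [0.165, 0.986, 0.0, 0.0]
ft_force: [0.1, -0.2, -2.2]
grip_width: 0.0498
grip_force: 40.0
```

Call:
run_rows(plan=[[[0,0,0],0],[[0,0,0],0],[[0,0,0],0],[[0,0,0],0]], finger_gap=0.07)

```text
time: 13.28
position: [0.5954, 0.3306, -0.0048]
tool_rot: [0.165, 0.986, 0.0, 0.0]
ft_force: [0.4, -0.3, 0.4]
grip_width: 0.0666
grip_force: 0.0
```

Call:
run_rows(plan=[[[0,0,-0.02],0],[[0,0,-0.04],0],[[0,0,-0.04],0],[[0,0,-0.02],0],[[0,0,0],0],[[0,0,0],0]])

```text
time: 13.78
position: [0.5962, 0.3309, 0.117]
tool_rot: [0.165, 0.986, 0.001, 0.002]
ft_force: [0.5, -0.5, -0.4]
grip_width: 0.07
grip_force: 0.0
```

```bash
python3 go.py 492.5 125.6 100 58; python3 tray.py 656 -110 85; python3 tray.py 658 90 75
```

```text
turn 0.227 rad  shift [-0.0208 -0.2292  0.0163] q6 end -0.76
turn -2.915 rad  shift [0.0208 0.2292 0.0163] q6 end -3.90
t 13.8 pos [596.2 330.9 117. ] ydir 71.0 width 70.0 F [ 0.5 -0.5 -0.4]
top cen [ 655.8 -110.2] rect [ 655.7 -110.3] [121.1 119.8] 11.2 area 14379.054684233735
side cen [ 655.3 -109.9] rect [ 655.3 -110. ] [122.7 117.1] 10.9 area 14233.16840904241
top cen [658.1  89.8] rect [657.6  89.5] [117.5 120.3] 53.5 area 11208.765920131176
side cen [661.9  95.6] rect [658.2  95.5] [121.5 131.5] 4.5 area 12567.332626950229
```

Create pale.py:
```python
import sys; from h import *; from rig import robot
# pale.py x y r z : pale patch (pleats) near x,y at height z, both views
x,y,r,z=map(float,sys.argv[1:5])
for n in("top","side"):
    c=robot.camera(n); v=R.from_quat(c["attitude"]).as_matrix().T@(np.array([x/1e3,y/1e3,z/1e3])-c["xyz"])
    u=(v[:2]/v[2]*c["fx"]+[c["cx"],c["cy"]]).astype(int); S=8; h=int(r*c["fx"]/1e3/v[2])
    a,b=u-h; f=crop(c,a,b,u[0]+h,u[1]+h,S).astype(int)
    m=((f[...,2]>100)&(f[...,0]>150)&(f[...,0]-f[...,2]>20)).astype(np.uint8)
    m=cv2.morphologyEx(m,cv2.MORPH_OPEN,np.ones((5,5)))
    k=max(cv2.findContours(m,cv2.RETR_EXTERNAL,cv2.CHAIN_APPROX_NONE)[0],key=cv2.contourArea)
    P=(ray(c,px(k,a,b,S),z/1e3)*1e3).astype(np.float32); q,w,t=cv2.minAreaRect(P); M=cv2.moments(P)
    print(n,"cen",np.round([M["m10"]/M["m00"],M["m01"]/M["m00"]],1),"rect",np.round(q,1),np.round(w,1),round(t,1))
```

```bash
python3 pale.py 492 125 45 43
```

```text
top cen [494.2 124.1] rect [494.5 124.5] [44.8 43.4] 58.0
side cen [494.8 126.1] rect [494.8 126.5] [41.4 42.9] 57.5
```

Call:
run_rows(plan=[[[0,0,0],0.114],[[0,0,0],0.113],[[-0.0035,-0.038,0],0],[[-0.0035,-0.038,0],0],[[-0.0035,-0.038,0],0],[[-0.0035,-0.038,0],0],[[-0.0035,-0.038,0.005],0],[[-0.0035,-0.038,0.01],0],[[0,0,0],0],[[0,0,0],0],[[0,0,0],0],[[0,0,0],0]], finger_gap=0.072)

```text
time: 15.08
position: [0.4934, 0.1268, 0.0999]
tool_rot: [0.275, 0.961, 0.0, 0.001]
ft_force: [-0.4, 0.3, 0.1]
grip_width: 0.072
grip_force: 0.0
```

```bash
python3 go.py 492.5 125.6 1 58
```

```text
turn 0.000 rad  shift [ 0.0003 -0.0016  0.0989] q6 end -0.76
turn 3.142 rad  shift [-0.0003  0.0016  0.0989] q6 end 2.38
turn -3.141 rad  shift [-0.0003  0.0016  0.0989] q6 end -3.90
t 15.1 pos [493.4 126.8  99.9] ydir 58.0 width 72.0 F [-0.4  0.3  0.1]
```

Call:
run_rows(plan=[[[-0.0018,-0.0008,0.03],0],[[0,0,0.03],0],[[0,0,0.022],0],[[0,0,0.01],0],[[0,0,0.005],0],[[0,0,0.002],0],[[0,0,0],0],[[0,0,0],0],[[0,0,0],0]])

```text
time: 15.83
position: [0.4941, 0.1246, 0.002]
tool_rot: [0.276, 0.961, 0.0, 0.001]
ft_force: [-0.4, 0.5, -0.6]
grip_width: 0.0721
grip_force: 0.0
```

Call:
run_rows(plan=[[[0,0,0],0],[[0,0,0],0],[[0,0,0],0],[[0,0,0],0],[[0,0,0],0],[[0,0,0],0],[[0,0,0],0]], finger_gap=0.03, squeeze=25)

```text
time: 16.42
position: [0.4933, 0.1245, 0.0011]
tool_rot: [0.276, 0.961, 0.0, 0.0]
ft_force: [-0.5, -0.2, 2.9]
grip_width: 0.0496
grip_force: 25.0
```

```bash
python3 go.py 494.5 125.2 1 58
```

```text
turn -0.001 rad  shift [-0.0006  0.0012  0.0001] q6 end -0.76
turn 3.141 rad  shift [ 0.0006 -0.0012  0.0001] q6 end 2.38
turn -3.142 rad  shift [ 0.0006 -0.0012  0.0001] q6 end -3.91
t 16.4 pos [493.3 124.5   1.1] ydir 58.0 width 49.6 F [-0.5 -0.2  2.9]
```

Call:
run_rows(plan=[[[0,0,-0.02],0],[[0,0,-0.04],0],[[0,0,-0.04],0],[[0,0,-0.02],-0.1],[[0,0,0],-0.12],[[0,0,0],-0.12],[[0,0,0],-0.12],[[0,0,0],-0.12],[[0,0,0],-0.12],[[0,0,0],-0.05],[[0,0,0],0]])

```text
time: 17.33
position: [0.4925, 0.1243, 0.1204]
tool_rot: [-0.096, 0.995, -0.0, -0.001]
ft_force: [-0.4, 0.1, -1.1]
grip_width: 0.0494
grip_force: 25.0
```

```bash
python3 go.py 655.6 -110.1 115 101
```

```text
turn 0.000 rad  shift [-0.1154 -0.2612  0.0052] q6 end -1.93
turn 3.142 rad  shift [0.1154 0.2612 0.0052] q6 end 1.21
turn -3.142 rad  shift [0.1154 0.2612 0.0052] q6 end -5.07
t 17.3 pos [492.5 124.3 120.4] ydir 101.0 width 49.4 F [-0.4  0.1 -1.1]
```

Call:
run_rows(plan=[[[-0.0144,-0.0326,0],0],[[-0.0144,-0.0326,0],0],[[-0.0144,-0.0326,0],0],[[-0.0144,-0.0326,0],0],[[-0.0144,-0.0326,0],0],[[-0.0144,-0.0326,0],0],[[-0.0144,-0.0326,0],0],[[-0.0144,-0.0326,0],0],[[0,0,0.03],0],[[0,0,0.03],0],[[0,0,0.03],0],[[0,0,0.015],0],[[0,0,0],0],[[0,0,0],0],[[0,0,0],0],[[0,0,0],0]])

```text
time: 18.67
position: [0.6572, -0.1101, 0.0177]
tool_rot: [-0.095, 0.995, -0.001, 0.002]
ft_force: [0.5, -0.4, -1.2]
grip_width: 0.0496
grip_force: 25.0
```

```bash
python3 go.py 655.6 -110.1 2 101
```

```text
turn -0.001 rad  shift [0.0016 0.0004 0.0157] q6 end -1.93
turn 3.141 rad  shift [-0.0016 -0.0004  0.0157] q6 end 1.21
turn -3.143 rad  shift [-0.0016 -0.0004  0.0157] q6 end -5.07
t 18.7 pos [ 657.2 -110.1   17.7] ydir 100.9 width 49.6 F [ 0.5 -0.4 -1.2]
```

Call:
run_rows(plan=[[[0.0016,0.0004,0.008],0],[[0,0,0.005],0],[[0,0,0.0025],0],[[0,0,0],0],[[0,0,0],0],[[0,0,0],0]])

```text
time: 19.17
position: [0.6538, -0.1095, 0.0011]
tool_rot: [-0.096, 0.995, 0.0, -0.0]
ft_force: [-3.0, 0.6, 5.5]
grip_width: 0.0499
grip_force: 25.0
```

```bash
python3 go.py 655.6 -110.1 1 101
```

```text
turn -0.001 rad  shift [-0.0016 -0.0009  0.0001] q6 end -1.93
turn 3.141 rad  shift [0.0016 0.0009 0.0001] q6 end 1.21
turn -3.142 rad  shift [0.0016 0.0009 0.0001] q6 end -5.07
t 19.2 pos [ 653.8 -109.5    1.1] ydir 101.0 width 49.9 F [-3.   0.6  5.5]
```

Call:
run_rows(plan=[[[-0.0008,-0.0005,-0.003],0],[[0,0,0],0],[[0,0,0],0],[[0,0,0.0025],0],[[0,0,0],0],[[0,0,0],0]])

```text
time: 19.67
position: [0.6556, -0.1102, 0.001]
tool_rot: [-0.095, 0.995, -0.0, 0.0]
ft_force: [-1.0, 0.0, 1.5]
grip_width: 0.0501
grip_force: 25.0
```

Call:
run_rows(plan=[[[0,0,0],0],[[0,0,0],0],[[0,0,0],0],[[0,0,0],0]], finger_gap=0.068)

```text
time: 20.0
position: [0.6548, -0.1099, 0.0006]
tool_rot: [-0.095, 0.995, 0.0, -0.0]
ft_force: [-0.0, 0.0, -0.4]
grip_width: 0.0653
grip_force: 0.0
```

Call:
run_rows(plan=[[[0,0,-0.02],0],[[0,0,-0.04],0],[[0,0,-0.04],0],[[0,0,-0.02],0],[[0,0,0],0],[[0,0,0],0]])

```text
time: 20.5
position: [0.6559, -0.1102, 0.1225]
tool_rot: [-0.095, 0.995, -0.001, 0.001]
ft_force: [-0.2, -0.7, 0.1]
grip_width: 0.0678
grip_force: 0.0
```

```bash
python3 go.py 657 92.4 120 -21.7
```

```text
turn 2.141 rad  shift [ 0.1887 -0.0739  0.0023] q6 end 0.52
turn -1.001 rad  shift [-0.1887  0.0739  0.0023] q6 end -2.62
t 20.5 pos [ 655.9 -110.2  122.5] ydir 101.0 width 67.8 F [-0.2 -0.7  0.1]
```

Call:
run_rows(plan=[[[0,0,0],0.119],[[0,0,0],0.119],[[0,0,0],0.119],[[0,0,0],0.119],[[0,0,0],0.119],[[0,0,0],0.119],[[0,0,0],0.119],[[0,0,0],0.119],[[0,0,0],0.119],[[0,0,0],0.119],[[0,0,0],0.119],[[0,0,0],0.119],[[0,0,0],0.119],[[0,0,0],0.119],[[0,0,0],0.119],[[0,0,0],0.119],[[0,0,0],0.119],[[0,0,0],0.119],[[0,0,0],0]], finger_gap=0.06)

```text
time: 22.08
position: [0.6533, -0.1094, 0.1182]
tool_rot: [0.829, 0.56, -0.001, -0.002]
ft_force: [0.7, 0.1, 0.2]
grip_width: 0.0598
grip_force: 0.0
```

```bash
python3 go.py 657 92.4 100 -21.7; python3 pale.py 657 92 60 37
```

```text
turn -0.003 rad  shift [ 0.1889 -0.0711  0.0185] q6 end 0.52
turn 3.138 rad  shift [-0.1889  0.0711  0.0185] q6 end 3.66
turn -3.145 rad  shift [-0.1889  0.0711  0.0185] q6 end -2.62
t 22.1 pos [ 653.3 -109.4  118.2] ydir -21.9 width 59.8 F [0.7 0.1 0.2]Traceback (most recent call last):
  File "pale.py", line 10, in <module>
    k=max(cv2.findContours(m,cv2.RETR_EXTERNAL,cv2.CHAIN_APPROX_NONE)[0],key=cv2.contourArea)
ValueError: max() iterable argument is empty
```

Call:
run_rows(plan=[[[0.0378,-0.0142,0],0],[[0.0378,-0.0142,0],0],[[0.0378,-0.0142,0],0],[[0.0378,-0.0142,0],0],[[0.0378,-0.0142,0],0],[[0,0,0.02],0],[[0,0,0.02],0],[[0,0,0.02],0],[[0,0,0],0],[[0,0,0],0],[[0,0,0],0],[[0,0,0],0]])

```text
time: 23.13
position: [0.6603, 0.0915, 0.062]
tool_rot: [0.828, 0.561, 0.001, 0.001]
ft_force: [-0.3, -0.2, 0.4]
grip_width: 0.0599
grip_force: 0.0
```

```bash
python3 go.py 657 92.4 -5 -21.7
```

```text
turn -0.001 rad  shift [-0.0004 -0.0035  0.067 ] q6 end 0.52
turn 3.141 rad  shift [0.0004 0.0035 0.067 ] q6 end 3.66
turn -3.143 rad  shift [0.0004 0.0035 0.067 ] q6 end -2.62
t 23.1 pos [660.3  91.5  62. ] ydir -21.8 width 59.9 F [-0.3 -0.2  0.4]
```

Call:
run_rows(plan=[[[0,-0.003,0.025],0],[[0,0,0.02],0],[[0,0,0.01],0],[[0,0,0.006],0],[[0,0,0.003],0],[[0,0,0.002],0],[[0,0,0],0],[[0,0,0],0],[[0,0,0],0]])

```text
time: 23.88
position: [0.6572, 0.093, -0.0042]
tool_rot: [0.828, 0.561, 0.001, 0.0]
ft_force: [-0.3, 0.2, -0.2]
grip_width: 0.0601
grip_force: 0.0
```

Call:
run_rows(plan=[[[0,0,0],0],[[0,0,0],0],[[0,0,0],0],[[0,0,0],0],[[0,0,0],0],[[0,0,0],0],[[0,0,0],0],[[0,0,0],0]], finger_gap=0.02, squeeze=25)

```text
time: 24.55
position: [0.6564, 0.093, -0.0051]
tool_rot: [0.828, 0.561, -0.0, -0.0]
ft_force: [-1.1, 0.3, 1.1]
grip_width: 0.0358
grip_force: 25.0
```

```bash
python3 go.py 657 92.4 -5 -21.7
```

```text
turn -0.001 rad  shift [-0.0004  0.0008 -0.0001] q6 end 0.52
turn 3.140 rad  shift [ 0.0004 -0.0008 -0.0001] q6 end 3.66
turn -3.143 rad  shift [ 0.0004 -0.0008 -0.0001] q6 end -2.62
t 24.6 pos [656.4  93.   -5.1] ydir -21.8 width 35.8 F [-1.1  0.3  1.1]
```

Gripped at 35.8 mm, as expected. Next it goes to the mat at (491,125), keeping this orientation.

Call:
run_rows(plan=[[[0,0,-0.02],0],[[0,0,-0.04],0],[[0,0,-0.03],0],[[0,0,0],0],[[0,0,0],0]])

```text
time: 24.97
position: [0.658, 0.0929, 0.087]
tool_rot: [0.828, 0.561, 0.002, 0.001]
ft_force: [1.1, 0.5, -1.9]
grip_width: 0.0356
grip_force: 25.0
```

```bash
python3 go.py 491 125 80 -21.7
```

```text
turn -0.001 rad  shift [-0.032  -0.1671  0.0062] q6 end 0.63
turn 3.140 rad  shift [0.032  0.1671 0.0062] q6 end 3.77
turn -3.143 rad  shift [0.032  0.1671 0.0062] q6 end -2.51
t 25.0 pos [658.   92.9  87. ] ydir -21.8 width 35.6 F [ 1.1  0.5 -1.9]
```

Call:
run_rows(plan=[[[-0.0064,-0.0334,0],0],[[-0.0064,-0.0334,0],0],[[-0.0064,-0.0334,0],0],[[-0.0064,-0.0334,0],0],[[-0.0064,-0.0334,0],0],[[0,0,0.03],0],[[0,0,0.025],0],[[0,0,0.015],0],[[0,0,0.006],0],[[0,0,0],0],[[0,0,0],0],[[0,0,0],0]])

```text
time: 25.97
position: [0.4898, 0.1252, 0.0092]
tool_rot: [0.828, 0.561, 0.0, 0.0]
ft_force: [0.1, 0.6, -1.5]
grip_width: 0.0359
grip_force: 25.0
```

```bash
python3 go.py 491 125 -5 -21.7
```

```text
turn -0.001 rad  shift [0.0003 0.0011 0.0142] q6 end 0.63
turn 3.140 rad  shift [-0.0003 -0.0011  0.0142] q6 end 3.77
turn -3.143 rad  shift [-0.0003 -0.0011  0.0142] q6 end -2.51
t 26.0 pos [489.8 125.2   9.2] ydir -21.8 width 35.9 F [ 0.1  0.6 -1.5]
```

Call:
run_rows(plan=[[[0,0.001,0.007],0],[[0,0,0.004],0],[[0,0,0.0025],0],[[0,0,0],0],[[0,0,0],0],[[0,0,0],0]])

```text
time: 26.47
position: [0.4904, 0.1249, -0.0046]
tool_rot: [0.828, 0.561, -0.0, 0.0]
ft_force: [0.5, 0.7, -0.8]
grip_width: 0.0359
grip_force: 25.0
```

Call:
run_rows(plan=[[[0,0,0],0],[[0,0,0],0],[[0,0,0],0],[[0,0,0],0]], finger_gap=0.056)

```text
time: 26.8
position: [0.4905, 0.1248, -0.0044]
tool_rot: [0.828, 0.561, 0.0, 0.0]
ft_force: [-0.2, -0.3, -0.3]
grip_width: 0.0523
grip_force: 0.0
```

Call:
run_rows(plan=[[[0,0,-0.02],0],[[0,0,-0.04],0],[[0,0,-0.04],0],[[0,0,-0.04],0],[[0,0,-0.02],0],[[0,0,0],0],[[0,0,0],0]])

```text
time: 27.38
position: [0.4911, 0.1249, 0.1567]
tool_rot: [0.828, 0.561, 0.001, 0.001]
ft_force: [0.3, 0.1, -0.6]
grip_width: 0.0558
grip_force: 0.0
```

```bash
python3 go.py 495 -95.3 140 0;python3 go.py 495 -95.3 140 30; python3 tray.py 658 90 80; python3 pale.py 491 125 60 37
```

```text
turn -0.380 rad  shift [-0.2202  0.0038  0.0167] q6 end -0.19
turn 2.762 rad  shift [ 0.2202 -0.0038  0.0167] q6 end 2.95
t 27.4 pos [491.1 124.9 156.7] ydir -21.8 width 55.8 F [ 0.3  0.1 -0.6]
turn -0.904 rad  shift [-0.1926 -0.1068  0.0167] q6 end -0.71
turn 2.238 rad  shift [0.1926 0.1068 0.0167] q6 end 2.43
t 27.4 pos [491.1 124.9 156.7] ydir -21.8 width 55.8 F [ 0.3  0.1 -0.6]
top cen [661.6  78.2] rect [663.1  73.4] [121.2  84.8] 15.3 area 8547.614856995875
side cen [658.6  90.9] rect [659.4  91.4] [121.8 118.8] 49.3 area 11455.43414026522
top cen [489.7 118.9] rect [490.4 118.2] [40.5 32.4] 79.3
side cen [493.  128.5] rect [492.3 126.3] [80.9 29.7] 67.7
```

```bash
python3 go.py 495.2 -95.2 130 -21.8 | head -1
```

```text
turn 0.000 rad  shift [-0.2019  0.0876  0.0237] q6 end 0.19
```

Call:
run_rows(plan=[[[-0.0341,0.0136,0.002],0],[[-0.0341,0.0136,0.005],0],[[-0.0341,0.0136,0.005],0],[[-0.0341,0.0136,0.005],0],[[-0.0341,0.0136,0.005],0],[[-0.0341,0.0136,0.004],0],[[0,0,0],0],[[0,0,0],0],[[0,0,0],0],[[0,0,0],0]], finger_gap=0.082)

```text
time: 28.42
position: [0.4895, -0.0941, 0.1287]
tool_rot: [0.828, 0.561, -0.001, -0.001]
ft_force: [0.2, -0.4, 0.1]
grip_width: 0.0816
grip_force: 0.0
```

```bash
python3 go.py 495.2 -95.2 25 -21.8
```

Run:
```python
from h import *; from rig import robot
c=robot.camera("top")
print(R.from_quat(robot.get_obs()["tool_rot"]).as_matrix()[:,0].round(2))
```

```text
turn 0.002 rad  shift [0.001  0.006  0.1036] q6 end 0.19
turn 3.143 rad  shift [-0.001  -0.006   0.1036] q6 end 3.33
turn -3.140 rad  shift [-0.001  -0.006   0.1036] q6 end -2.95
t 28.4 pos [489.5 -94.1 128.7] ydir -21.7 width 81.6 F [ 0.2 -0.4  0.1]
[0.37 0.93 0.  ]
```

Call:
run_rows(plan=[[[0.001,0.006,0],0],[[0,0,0.03],0],[[0,0,0.03],0],[[0,0,0.02],0],[[0,0,0.012],0],[[0,0,0.007],0],[[0,0,0.003],0],[[0,0,0],0],[[0,0,0],0]])

```text
time: 29.22
position: [0.497, -0.0966, 0.0279]
tool_rot: [0.828, 0.561, 0.0, 0.001]
ft_force: [-0.1, -0.6, 0.4]
grip_width: 0.0819
grip_force: 0.0
```

```bash
python3 go.py 495.2 -95.2 25 -21.8|tail -1
```

```text
t 29.2 pos [497.  -96.6  27.9] ydir -21.7 width 81.9 F [-0.1 -0.6  0.4]
```

Call:
run_rows(plan=[[[0,0,0],0],[[0,0,0],0],[[0,0,0],0],[[0,0,0],0],[[0,0,0],0],[[0,0,0],0],[[0,0,0],0]], finger_gap=0.04, squeeze=35)

```text
time: 29.8
position: [0.4931, -0.0955, 0.0276]
tool_rot: [0.828, 0.561, -0.002, -0.003]
ft_force: [-5.7, 1.1, 5.9]
grip_width: 0.0593
grip_force: 35.0
```

```bash
python3 go.py 495.2 -95.2 25 -21.8|tail -1
```

```text
t 29.8 pos [493.1 -95.5  27.6] ydir -21.8 width 59.3 F [-5.7  1.1  5.9]
```

Call:
run_rows(plan=[[[0,0,-0.015],0],[[0,0,-0.03],0],[[0,0,-0.03],0],[[0,0,-0.01],0],[[0,0,0],0],[[0,0,0],0],[[0,0,0],0]])

```text
time: 30.38
position: [0.4949, -0.0962, 0.1108]
tool_rot: [0.828, 0.561, -0.001, -0.001]
ft_force: [0.4, -0.8, -4.7]
grip_width: 0.0593
grip_force: 35.0
```

```bash
python3 go.py 658.3 90.4 105 -21.8; python3 tray.py 492 -98 90; python3 pale.py 491 125 60 37
```

```text
turn 0.000 rad  shift [0.2339 0.0825 0.0056] q6 end 0.52
turn 3.142 rad  shift [-0.2339 -0.0825  0.0056] q6 end 3.66
turn -3.141 rad  shift [-0.2339 -0.0825  0.0056] q6 end -2.62
t 30.4 pos [494.9 -96.2 110.8] ydir -21.8 width 59.3 F [ 0.4 -0.8 -4.7]
top cen [499.4 -88. ] rect [497.6 -94.7] [181.8 179. ] 3.6 area 29821.60938772847
side cen [489.9 -96.6] rect [490.3 -97. ] [ 98.5 139.6] 21.1 area 13540.755170949764Traceback (most recent call last):
  File "pale.py", line 10, in <module>
    k=max(cv2.findContours(m,cv2.RETR_EXTERNAL,cv2.CHAIN_APPROX_NONE)[0],key=cv2.contourArea)
ValueError: max() iterable argument is empty
```

Call:
run_rows(plan=[[[0.0334,0.0118,0],0],[[0.0334,0.0118,0],0],[[0.0334,0.0118,0],0],[[0.0334,0.0118,0],0],[[0.0334,0.0118,0],0],[[0.0334,0.0118,0],0],[[0.0334,0.0118,0],0],[[0,0,0.03],0],[[0,0,0.02],0],[[0,0,0.01],0],[[0,0,0],0],[[0,0,0],0],[[0,0,0],0],[[0,0,0],0]])

```text
time: 31.7
position: [0.6609, 0.0892, 0.0539]
tool_rot: [0.828, 0.561, 0.001, 0.001]
ft_force: [0.4, -0.6, -2.6]
grip_width: 0.0591
grip_force: 35.0
```

```bash
python3 go.py 658 90.2 28 -21.8|sed -n '1p;$p'
```

```text
turn -0.000 rad  shift [-0.0002 -0.0031  0.0258] q6 end 0.52
t 31.7 pos [660.9  89.2  53.9] ydir -21.8 width 59.1 F [ 0.4 -0.6 -2.6]
```

Call:
run_rows(plan=[[[0,-0.002,0.012],0],[[0,0,0.008],0],[[0,0,0.003],0],[[0,0,0.001],0],[[0,0,0],0],[[0,0,0],0],[[0,0,0],0]])

```text
time: 32.28
position: [0.6582, 0.0905, 0.0284]
tool_rot: [0.828, 0.561, 0.0, 0.0]
ft_force: [-0.0, -1.1, -4.2]
grip_width: 0.0594
grip_force: 35.0
```

```bash
python3 go.py 658 90.2 27.6 -21.8|sed -n '1p;$p'
```

```text
turn 0.000 rad  shift [-0.0004 -0.0001  0.0008] q6 end 0.52
t 32.3 pos [658.2  90.5  28.4] ydir -21.8 width 59.4 F [-0.  -1.1 -4.2]
```

Call:
run_rows(plan=[[[0,0,0.0012],0],[[0,0,0],0],[[0,0,0],0]])

```text
time: 32.53
position: [0.6584, 0.0905, 0.0277]
tool_rot: [0.828, 0.561, 0.001, 0.0]
ft_force: [-0.1, 0.5, 0.5]
grip_width: 0.0593
grip_force: 35.0
```

Call:
run_rows(plan=[[[0,0,0],0],[[0,0,0],0],[[0,0,0],0],[[0,0,0],0],[[0,0,0],0]], finger_gap=0.080)

```text
time: 32.95
position: [0.658, 0.0905, 0.0273]
tool_rot: [0.828, 0.561, 0.0, 0.0]
ft_force: [-1.7, 0.7, 0.3]
grip_width: 0.0786
grip_force: 0.0
```

Call:
run_rows(plan=[[[0,0,-0.02],0],[[0,0,-0.04],0],[[0,0,-0.04],0],[[0,0,-0.03],0],[[0,0,0],0],[[0,0,0],0]])

```text
time: 33.45
position: [0.6595, 0.0905, 0.16]
tool_rot: [0.828, 0.561, 0.002, 0.002]
ft_force: [-1.3, 0.4, -0.5]
grip_width: 0.0798
grip_force: 0.0
```

```bash
python3 go.py 490.5 124.9 100 -21.8|sed -n '1p;$p'; python3 tray.py 492 -98 85; python3 pale.py 491 125 60 37
```

```text
turn 0.001 rad  shift [-0.0309 -0.17    0.059 ] q6 end 0.63
t 33.5 pos [659.5  90.5 160. ] ydir -21.8 width 79.8 F [-1.3  0.4 -0.5]
top cen [491.3 -98.2] rect [491.4 -98.4] [ 96.3 141.2] 21.4 area 13464.639458502934
side cen [490.5 -97.1] rect [490.5 -97.1] [ 98.3 139.6] 21.1 area 13619.350265469518
top cen [488.8 116.2] rect [489.2 117.7] [72.3 31.1] 68.0
side cen [491.7 125.5] rect [491.9 125.2] [83.3 29.7] 67.7
```

Call:
run_rows(plan=[[[-0.0062,-0.034,0],0],[[-0.0062,-0.034,0.005],0],[[-0.0062,-0.034,0.015],0],[[-0.0062,-0.034,0.02],0],[[-0.0062,-0.034,0.03],0],[[0,0,0.02],0],[[0,0,0],0],[[0,0,0],0],[[0,0,0],0],[[0,0,0],0]], finger_gap=0.06)

```text
time: 34.48
position: [0.494, 0.124, 0.0707]
tool_rot: [0.828, 0.561, 0.002, 0.001]
ft_force: [-0.6, 0.2, -0.9]
grip_width: 0.0599
grip_force: 0.0
```

```bash
python3 go.py 490.7 124.8 -5 -21.8|sed -n '1p;$p'
```

```text
turn -0.000 rad  shift [-0.0006 -0.0037  0.0757] q6 end 0.63
t 34.5 pos [494.  124.   70.7] ydir -21.8 width 59.9 F [-0.6  0.2 -0.9]
```

Call:
run_rows(plan=[[[0,-0.0015,0.03],0],[[0,0,0.022],0],[[0,0,0.012],0],[[0,0,0.006],0],[[0,0,0.004],0],[[0,0,0.002],0],[[0,0,0],0],[[0,0,0],0],[[0,0,0],0]])

```text
time: 35.23
position: [0.4908, 0.1247, -0.0054]
tool_rot: [0.828, 0.561, 0.001, 0.0]
ft_force: [0.2, 0.3, -0.5]
grip_width: 0.0598
grip_force: 0.0
```

```bash
python3 go.py 490.7 124.8 -5 -21.8|sed -n '1p;$p'
```

```text
turn 0.001 rad  shift [ 0.     -0.0001 -0.0004] q6 end 0.63
t 35.2 pos [490.8 124.7  -5.4] ydir -21.8 width 59.8 F [ 0.2  0.3 -0.5]
```

Call:
run_rows(plan=[[[0,0,0],0],[[0,0,0],0],[[0,0,0],0],[[0,0,0],0],[[0,0,0],0],[[0,0,0],0],[[0,0,0],0],[[0,0,0],0]], finger_gap=0.02, squeeze=25)

```text
time: 35.9
position: [0.4901, 0.1247, -0.0061]
tool_rot: [0.828, 0.561, 0.0, 0.0]
ft_force: [-0.5, -0.7, 2.0]
grip_width: 0.0354
grip_force: 25.0
```

Call:
run_rows(plan=[[[0,0,-0.02],0],[[0,0,-0.04],0],[[0,0,-0.04],0],[[0,0,0],-0.12],[[0,0,0],-0.12],[[0,0,0],-0.12],[[0,0,0],-0.12],[[0,0,0],-0.12],[[0,0,0],-0.1],[[0,0,0],-0.05],[[0,0,0],0],[[0,0,0],0]])

```text
time: 36.9
position: [0.4897, 0.1247, 0.0936]
tool_rot: [0.566, 0.825, -0.0, -0.0]
ft_force: [0.2, 0.2, -1.4]
grip_width: 0.0359
grip_force: 25.0
```

```bash
python3 go.py 491 -97.7 95 21.2|sed -n '1p;$p'
```

```text
turn -0.002 rad  shift [-0.2078 -0.0792 -0.0014] q6 end -0.57
t 36.9 pos [489.7 124.7  93.6] ydir 21.1 width 35.9 F [ 0.2  0.2 -1.4]
```

Call:
run_rows(plan=[[[-0.0346,-0.0132,0],0],[[-0.0346,-0.0132,0],0],[[-0.0346,-0.0132,0],0],[[-0.0346,-0.0132,0],0],[[-0.0346,-0.0132,0],0],[[-0.0346,-0.0132,0],0],[[0,0,0.03],0],[[0,0,0.025],0],[[0,0,0.015],0],[[0,0,0.007],0],[[0,0,0],0],[[0,0,0],0],[[0,0,0],0],[[0,0,0],0]])

```text
time: 38.07
position: [0.4922, -0.0976, 0.0179]
tool_rot: [0.565, 0.825, 0.0, 0.001]
ft_force: [0.5, 0.4, -1.3]
grip_width: 0.0362
grip_force: 25.0
```

```bash
python3 go.py 491 -97.7 -6 21.2|sed -n '1p;$p'
```

```text
turn 0.000 rad  shift [ 0.0003 -0.0012  0.0239] q6 end -0.57
t 38.1 pos [492.2 -97.6  17.9] ydir 21.2 width 36.2 F [ 0.5  0.4 -1.3]
```

Call:
run_rows(plan=[[[0,-0.0008,0.01],0],[[0,0,0.007],0],[[0,0,0.004],0],[[0,0,0.0015],0],[[0,0,0],0],[[0,0,0],0],[[0,0,0],0]])

```text
time: 38.65
position: [0.4905, -0.0978, -0.0059]
tool_rot: [0.565, 0.825, -0.0, -0.0]
ft_force: [-0.8, 0.6, -2.0]
grip_width: 0.0358
grip_force: 25.0
```

```bash
python3 go.py 491 -97.7 -6 21.2|sed -n '1p;$p'
```

```text
turn -0.000 rad  shift [-0.0001  0.0005  0.0001] q6 end -0.57
t 38.6 pos [490.5 -97.8  -5.9] ydir 21.2 width 35.8 F [-0.8  0.6 -2. ]
```

Now I'll release, lift, move the arm clear and check.

Call:
run_rows(plan=[[[0,0,0],0],[[0,0,0],0],[[0,0,0],0],[[0,0,0],0],[[0,0,0],0]], finger_gap=0.06)

```text
time: 39.07
position: [0.4906, -0.0978, -0.0056]
tool_rot: [0.565, 0.825, 0.0, 0.0]
ft_force: [-0.4, -0.3, -0.4]
grip_width: 0.0571
grip_force: 0.0
```

Call:
run_rows(plan=[[[0,0,-0.02],0],[[0,0,-0.04],0],[[0,0,-0.04],0],[[0,0,-0.04],0],[[0,0,-0.04],0],[[0,0,-0.04],0],[[0,0,0],0]])

```text
time: 39.65
position: [0.4954, -0.0997, 0.2221]
tool_rot: [0.565, 0.825, 0.002, 0.008]
ft_force: [0.3, -0.9, -0.2]
grip_width: 0.0604
grip_force: 0.0
```

```bash
python3 go.py 300 480 230 21.2|sed -n '1p;$p'
```

```text
turn 0.000 rad  shift [ 0.611   0.0276 -0.0148] q6 end 0.64
t 39.6 pos [495.4 -99.7 222.1] ydir 21.2 width 60.4 F [ 0.3 -0.9 -0.2]
```

Call:
run_rows(plan=[[[0.038,0.0017,0],0],[[0.038,0.0017,0],0],[[0.038,0.0017,0],0],[[0.038,0.0017,0],0],[[0.038,0.0017,0],0],[[0.038,0.0017,0],0],[[0.038,0.0017,0],0],[[0.038,0.0017,0],0],[[0.038,0.0017,0],0],[[0.038,0.0017,0],0],[[0.038,0.0017,0],0],[[0.038,0.0017,0],0],[[0.038,0.0017,0],0],[[0.038,0.0017,0],0],[[0.038,0.0017,0],0],[[0.038,0.0017,0],0],[[0,0,0],0],[[0,0,0],0]])

```text
time: 41.15
position: [0.2947, 0.4801, 0.2134]
tool_rot: [0.563, 0.826, -0.001, 0.0]
ft_force: [0.2, 0.3, 0.4]
grip_width: 0.0601
grip_force: 0.0
```

Run:
```python
from h import *; from rig import robot
c=robot.camera("top");s=robot.camera("side")
A=crop(c,185,115,445,235,3); B=crop(s,215,115,475,245,2)
o=np.zeros((600,780,3),np.uint8); o[:360]=A; B=cv2.resize(B,(480,240)); o[360:,:480]=B
cv2.imwrite("pics/end.png",o[:,:,::-1])
```

```bash
for a in "656 -110 60 43" "491 -98 70 37"; do python3 pale.py $a; done
```

```text
top cen [ 640.6 -102.9] rect [ 642.9 -106.4] [100.8 107.5] 9.8
side cen [ 656.4 -110.4] rect [ 656.8 -110.2] [42.  41.4] 10.4
top cen [483.1 -93.6] rect [483.2 -95.6] [ 87.7 132.1] 21.1
side cen [ 445.  -129.2] rect [ 451.  -125.2] [ 48.7 126.9] 16.0
```

View pics/end.png

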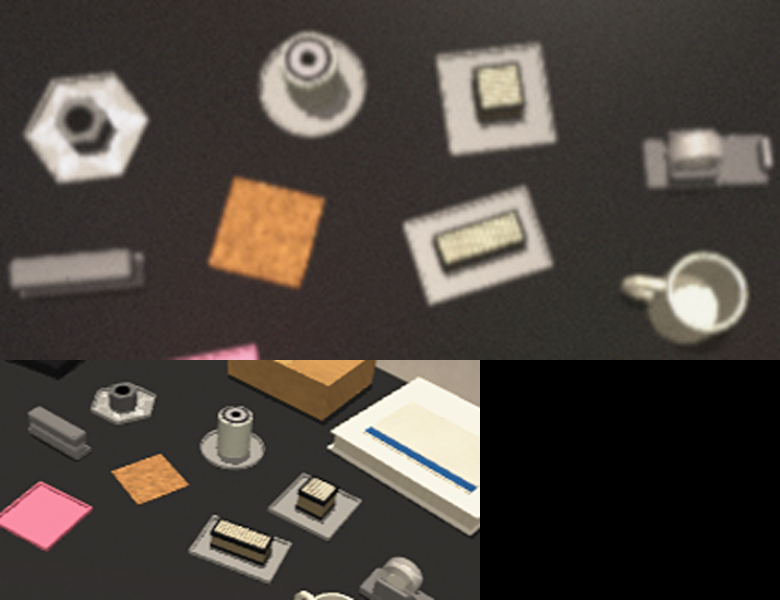

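The final view shows each part flat in its own tray: nut (79,122) in the hexagonal, oil filter (308,60) in the round, square filter (498,90) in the square, long filter (481,240) lengthwise in the oblong. The mug (705,290) has not moved.

Call:
run_rows(plan=[[[0,0,0],0],[[0,0,0],0],[[0,0,0],0]], lines="1,1")

```text
time: 41.7
```

```bash
python3 -c "from rig import robot; print(robot.hand_in())"
```

```text
the job is handed in; nothing more can be done
None
```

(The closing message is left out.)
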